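Make up the boat and jetty tackle kits

TASK

Make up two tackle kits: the long slim lead pirk and the slate whetstone go in the red tray, the short fat lead pirk and the yellow hook disgorger in the blue tray. In each tray lay one thing in each of the two bays (either bay will do), flat on the tray floor and lengthways along the bay. Leave the red-headed pirk, the bronze oarlock and the green glass float where they are.

Things in the scene. Friction and masses are not known exactly. Their poses are not given: they have to be found in the camera images.
- long_pirk_c (a point): Long slim plain grey lead pirk jig, a bar 128 mm long over its wire eyes, 22 mm wide, 24 mm high, about 0.3 kg; no red on it. Loose; lies flat on the bench at the start, long axis along its own x. Point: its centre, half-way up; z up.
- whetstone_c (a point): Dark slate whetstone, a plain flat block 115 mm long, 30 mm wide, 24 mm high, about 0.2 kg. Loose; lies flat on the bench at the start, long axis along its own x. Point: its centre, half-way up; z up.
- short_pirk_c (a point): Short fat plain grey lead pirk jig, a bar 96 mm long over its wire eyes, 36 mm wide, 28 mm high, about 0.3 kg; no red on it. Loose; lies flat on the bench at the start, long axis along its own x. Point: its centre, half-way up; z up.
- disgorger_c (a point): Yellow plastic hook disgorger 125 mm long, about 40 g: a straight-sided handle 22 mm wide and 24 mm high from 62 mm behind the point to 27 mm ahead of it (own x), then a thin 8 mm shank with a forked tip. Loose; lies flat on the bench at the start, long axis along its own x. Point: its centre, half-way up; z up.
- red_tray: Red painted open metal tray, fixed to the bench, 160 mm along its own x, 168 mm along its own y. Origin: centre of its underside, on the bench; z up. Floor 4 mm thick; outer walls (5 mm thick) and a middle rib (6 mm thick, along x at y = 0) all rise to 14 mm above the bench, 10 mm above the floor. The rib makes two equal bays, each 150 mm long (along x) and 78 mm wide (along y), with centres at x = 0, y = +42 and -42 mm.
- blue_tray: Blue painted open metal tray, fixed to the bench, 160 mm along its own x, 168 mm along its own y. Origin: centre of its underside, on the bench; z up. Floor 4 mm thick; outer walls (5 mm thick) and a middle rib (6 mm thick, along x at y = 0) all rise to 14 mm above the bench, 10 mm above the floor. The rib makes two equal bays, each 150 mm long (along x) and 78 mm wide (along y), with centres at x = 0, y = +42 and -42 mm.
- redhead_pirk_c (a point): Bystander: grey lead pirk jig with one red-painted end, 112 mm long, 24 mm wide, 24 mm high. Not for either kit; leave it. Loose; lies flat on the bench at the start, long axis along its own x. Point: its centre, half-way up; z up.
- oarlock_c (a point): Bystander: bronze oarlock lying flat, a U-shaped horn with a stub shaft, about 116 mm long (own x), 98 mm wide, 18 mm high. Point: near the middle of the U, half-way up. Leave it.
- float_c (a point): Bystander: green glass fishing float, a ball 72 mm across standing on a small flat, 68 mm high; beyond the stock. Point: its centre. Leave it.
Things that resemble listed ones, but are neither listed nor needed, are in the scene too. Of the things that look like the part that bears disgorger_c, take the one that is nearest to the robot's base at the start. Leave any turquoise look-alike of the part that bears long_pirk_c alone.

How it is judged:
By the outcome, as a careful person would: the job done as asked, in the order asked, and still so for the second after the job is handed in, with the robot touching nothing.
It also fails if it takes over 120 s, if anything falls off the work surface, if the arm or the gripper's body presses on something with over 40 N, if the wrist force passes 120 N, or if a joint passes its speed limit or range.

ROBOT

A 6-joint arm with a two-finger parallel gripper is mounted at the origin on the work surface. World frame = base frame: x ahead of the robot, y to its left, z up, the work surface at z = 0. Lengths are in m, angles in rad, forces in N, time in s.
With the tool pointing down it reaches from about 0.35 to 0.95 m from the base axis. Payload 17.4 kg.
Tool frame: the origin (TCP) lies at the very end of the fingers, on their centre line; the grasp point (between the pads) lies env.grip_point_offset behind it (env.grip_point_offset is the distance from the TCP to the grasp point, in m); x points along the fingers, y is the direction in which the jaws open and shut, and the axes are right-handed (so a half turn about x gives the same grasp; the last joint's range is limited). The gripper opens to 93 mm and grips with 3 to 60 N. Pads are 15 mm wide; open, the fingers measure 128 mm over their backs; the gripper's body (75 mm by 188 mm) begins 65 mm behind the grasp point.
Start: joints at [1.172, 0.116, 1.442, -0, 1.584, -0.038], TCP at [0.238, 0.632, 0.219] pointing down, gripper open.
Joint ranges: [-2.83, 2.83], [-0.83, 2.19], [0.07, 2.5], [-1.14, 4.28], [0.01, 3], [-2.97, 2.97]. Speed limits (rad/s): [1.89, 1.89, 2.22, 3.14, 3.14, 3.14].

INTERFACE

Orientations are given as a rotation vector (axis times angle).
In Python, from station import env gives the robot as it stands.
- The arm moves only by the shell command python3 -m handwheel 'ROWS' [OPENING] [FORCE]. ROWS is JSON, a list of rows, each a list of 2 entries, a list of its own where there are three numbers: the shift along the tool's x, y, z normalised to -1 to 1, where 1 is 0.02 m, then the turn about the tool's x normalised to -1 to 1, where 1 is 5 degrees. In form: [[[tx, ty, tz], turn], ...]. A call has 1 to 20 rows; each row shifts and turns the commanded pose from where the row before left it, along the tool's axes as they then stand; what a row does not reach is not made up. A row lasts 1/12 s, in which the tool goes at most 41.7 mm and 7.16 degrees, less where a joint would pass 70% of its speed; a pose out of reach is approached as far as the arm can. A call with a number of a shift or a turn outside -1 to 1 is refused whole. A call with a gripper value outside its range is refused whole. OPENING is the closure, from 0 (fully open) to 1 (shut), set as the call begins (- or left out, the last holds). The fingers move at their own pace and stop on an object; FORCE is the grip in N (left out, the last holds). Time passes only in rows, so rows that do not move let the fingers close. It gives the time, the measured TCP pose, the force and the opening at its end, in the units of the state.
- env.sense(): the state, without advancing time (a new reading comes with each control period).
- env.capture(name): name is "scene" or "side" or "wrist"; returns (picture, depth): 384x512x3 uint8, red, green, blue; 384x512 float32, m along the optical axis (not along the pixel's ray), 0 where there is no reading.
- env.calibration(name): a dict with "intrinsics" (3x3 intrinsics, pixels), "T" (4x4, takes a point from camera to world coordinates); the wrist camera has in their place "hand_eye" (4x4, takes a point from camera to tool coordinates, whose origin is the TCP and whose axes are the tool frame's). Camera axes: x right, y down, z forward; pixel columns grow to the right and rows downward; lengths in m; the calibration is good to about 2 mm. The wrist camera is an equidistant fisheye: a pixel r from the principal point sees the ray r / f radians off the axis. A picture is of the moment at which its call begins: read the wrist's pose just before it. calibration takes no time and is no camera call.
- env.close_job(): hands the job in, once; it reports no verdict.
The state is a dict: "clock": time; "joint_pos": joint angles; "joint_velocities": joint speeds; "effort": joint torques, N m; "eef_pos": TCP position; "ee_rot": TCP orientation; "force": force on the tool from outside, world axes, zero at the start; "ft_torque": the same for the moment, N m; "finger_gap": finger opening in m.
Only numpy, scipy, OpenCV 4.12 (cv2) and the standard library are available. Lean on these libraries where they do the work, as an engineer would, in place of code of your own. Each camera call takes 0.05 s, during which the arm holds its last target.

## Working session

There is one attempt and no reset: what is moved stays moved. The work goes in short steps, Python scripts to look and compute and a shell command to move; the robot and the scene stay as the last step left them, time stands still between calls to the robot, and variables do not carry over. Pictures are saved under pics/ and viewed, and the job is handed in when it is done.

```bash
mkdir -p pics; ls; cat > h.py <<'E'
import numpy as np, cv2
from station import env
def snap(n,f):
    p,d=env.capture(n); cv2.imwrite('pics/'+f+'.png',p[:,:,::-1]); np.savez('pics/'+f+'.npz',p=p,d=d); return p,d
E
python3 - <<'E'
from h import *
for n in('scene','side','wrist'): snap(n,n+'0')
s=env.sense(); print({k:np.round(v,3) for k,v in s.items()}, env.grip_point_offset)
for n in('scene','side','wrist'): print(n,env.calibration(n))
E
```

```text
pics
{'clock': np.float64(0.15), 'joint_pos': array([ 1.172,  0.116,  1.442,  0.   ,  1.584, -0.038]), 'joint_velocities': array([ 0.   , -0.003, -0.003, -0.002, -0.002, -0.001]), 'effort': array([ 2.0000e-03, -7.2176e+01, -6.2295e+01,  7.8000e-02,  2.2000e-02,
       -0.0000e+00]), 'eef_pos': array([0.238, 0.631, 0.218]), 'ee_rot': array([ 0.282,  1.552, -0.284]), 'force': array([ 0.023,  0.88 , -0.326]), 'ft_torque': array([-0.009, -0.008,  0.   ]), 'finger_gap': np.float64(0.093)} 0.0188
scene {'intrinsics': array([[387.44023933,   0.        , 245.81431787],
       [  0.        , 387.44023933, 193.04535539],
       [  0.        ,   0.        ,   1.        ]]), 'T': array([[-0.76428366,  0.52529719, -0.37407667,  0.84460554],
       [ 0.64487088,  0.62567095, -0.43895034,  0.36278501],
       [ 0.00346953, -0.57671373, -0.81693895,  0.72725856],
       [ 0.        ,  0.        ,  0.        ,  1.        ]])}
side {'intrinsics': array([[349.91465395,   0.        , 257.95543836],
       [  0.        , 349.91465395, 186.12471361],
       [  0.        ,   0.        ,   1.        ]]), 'T': array([[-0.78235536, -0.33194954,  0.52700057,  0.11166984],
       [-0.62248438,  0.38845859, -0.67942116,  0.52489478],
       [ 0.02081564, -0.85959841, -0.51054607,  0.45161673],
       [ 0.        ,  0.        ,  0.        ,  1.        ]])}
wrist {'intrinsics': array([[297.31863964,   0.        , 254.26068784],
       [  0.        , 297.31863964, 198.56975863],
       [  0.        ,   0.        ,   1.        ]]), 'hand_eye': array([[-3.90391554e-04, -2.93225695e-01,  9.56043168e-01,
        -1.66365237e-01],
       [ 9.99999921e-01, -1.84054312e-04,  3.51890041e-04,
         1.57732241e-04],
       [ 7.27806652e-05,  9.56043230e-01,  2.93225744e-01,
        -8.16528865e-02],
       [ 0.00000000e+00,  0.00000000e+00,  0.00000000e+00,
         1.00000000e+00]])}
```

View pics/scene0.png

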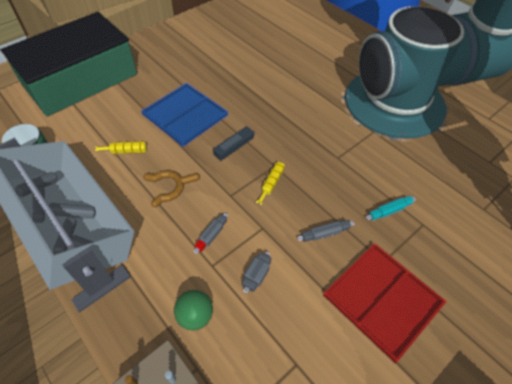

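View pics/side0.png

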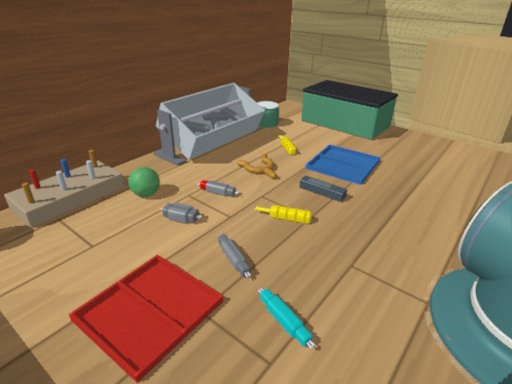

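View pics/wrist0.png

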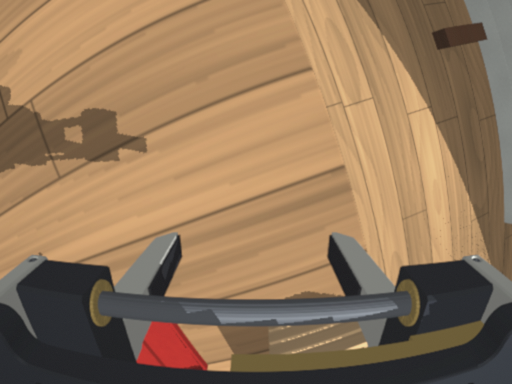

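Scene view: long pirk at (326,230), turquoise look-alike (390,208), short pirk (257,271), red-head (211,232), whetstone (233,143), near disgorger (271,183), far disgorger (122,148), blue tray (185,113), red tray (384,300). I'll measure them next.

```bash
cat >> h.py <<'E'
def cloud(n,d):
    c=env.calibration(n);K=c['intrinsics'];T=c['T']
    v,u=np.mgrid[0:384,0:512]
    P=np.stack([(u-K[0,2])/K[0,0]*d,(v-K[1,2])/K[1,1]*d,d],-1)
    W=P@T[:3,:3].T+T[:3,3]; W[d==0]=np.nan
    return W
def ray(n,u,v,z):
    c=env.calibration(n);K=c['intrinsics'];T=c['T']
    r=T[:3,:3]@np.array([(u-K[0,2])/K[0,0],(v-K[1,2])/K[1,1],1]); o=T[:3,3]
    return o+r*(z-o[2])/r[2]
E
python3 - <<'E'
from h import *
seeds={'scene':dict(long=(326,230),short=(257,271),stone=(233,143),dis=(273,178),dis2=(130,148),redh=(215,228),turq=(390,208)),
 'side':dict(long=(234,255),short=(181,213),stone=(323,188),dis=(292,214),redh=(222,188),turq=(286,316))}
for n in seeds:
    d=np.load(f'pics/{n}0.npz')['d']; W=cloud(n,d)
    z=W[...,2]; m=((z>0.008)&(z<0.06)).astype(np.uint8)
    print(n,'table z',np.nanmedian(z[(z<0.03)&(z>-.03)]))
    N,L,S,C=cv2.connectedComponentsWithStats(m,connectivity=4)
    for k,(u,v) in seeds[n].items():
        l=L[v,u]; 
        if l==0: print(k,'none',z[v,u]);continue
        Q=W[L==l]; top=np.percentile(Q[:,2],95)
        T=Q[Q[:,2]>0.010][:,:2].astype(np.float32)
        (c,s,a)=cv2.minAreaRect(T)
        if s[0]<s[1]: s=s[::-1];a+=90
        print(k,len(Q),'top %.4f'%top,'c',np.round(c,4),'size',np.round(s,4),'ang %.1f'%((a+90)%180-90),'r %.3f'%np.hypot(*c))
E
```

```text
scene table z -0.0007021112490728232
long 548 top 0.0243 c [0.4511 0.1622] size [0.1278 0.0223] ang -22.4 r 0.479
short 688 top 0.0286 c [0.6252 0.1379] size [0.0951 0.036 ] ang 20.6 r 0.640
stone 575 top 0.0248 c [ 0.4437 -0.1577] size [0.1171 0.033 ] ang 3.5 r 0.471
dis 389 top 0.0246 c [ 0.4572 -0.0074] size [0.1234 0.0229] ang 23.7 r 0.457
dis2 419 top 0.0247 c [ 0.6661 -0.3245] size [0.1251 0.0258] ang -38.5 r 0.741
redh 502 top 0.0249 c [0.6401 0.0091] size [0.1102 0.0245] ang 16.6 r 0.640
turq 471 top 0.0247 c [0.2985 0.2145] size [0.126  0.0226] ang -17.0 r 0.368
side table z -0.001307884870742071
long 569 top 0.0235 c [0.449  0.1639] size [0.1278 0.0212] ang -22.4 r 0.478
short 518 top 0.0272 c [0.6223 0.1396] size [0.0951 0.0372] ang 20.2 r 0.638
stone 520 top 0.0231 c [ 0.441  -0.1562] size [0.1156 0.0346] ang 5.1 r 0.468
dis 478 top 0.0229 c [ 0.4541 -0.0056] size [0.1224 0.0262] ang 23.5 r 0.454
redh 319 top 0.0228 c [0.6376 0.0111] size [0.1102 0.0244] ang 17.8 r 0.638
turq 1054 top 0.0237 c [0.297  0.2163] size [0.1283 0.0223] ang -16.8 r 0.367
```

```bash
python3 - <<'E'
from h import *
for n in('scene','side'):
    f=np.load(f'pics/{n}0.npz');p=f['p'].astype(int);W=cloud(n,f['d']);R,G,B=p[...,0],p[...,1],p[...,2]
    for k,m in dict(red=(R>110)&(G<60)&(B<60),blue=(B>90)&(R<70)&(G<110)&(B>G*1.4)).items():
        N,L,S,C=cv2.connectedComponentsWithStats(m.astype(np.uint8))
        m=m&(np.abs(W[...,2]-.009)<.03)&(W[...,0]>.2)
        N,L,S,C=cv2.connectedComponentsWithStats(m.astype(np.uint8))
        l=1+np.argmax(S[1:,4]); M=L==l
        # hull in pixels -> cast on z=.014
        cs,_=cv2.findContours(M.astype(np.uint8),cv2.RETR_EXTERNAL,cv2.CHAIN_APPROX_NONE)
        q=np.array([ray(n,u,v,.014)[:2] for u,v in max(cs,key=len)[:,0]],np.float32)
        r=cv2.minAreaRect(q); T=W[M]; T=T[T[:,2]>.010][:,:2].astype(np.float32); r2=cv2.minAreaRect(T)
        print(n,k,[np.round(x,4) for x in r],[np.round(x,4) for x in r2], np.round(cv2.boxPoints(r),3).tolist())
    # rib: image zoom
    I=cv2.imread(f'pics/{n}0.png')
    cv2.imwrite(f'pics/z_{n}.png',cv2.resize(I[225:375,310:460] if n=='scene' else I[250:375,60:240],None,fx=4,fy=4,interpolation=cv2.INTER_CUBIC)[:600])
    cv2.imwrite(f'pics/zb_{n}.png',cv2.resize(I[70:160,130:260] if n=='scene' else I[140:190,290:390],None,fx=6,fy=6,interpolation=cv2.INTER_CUBIC)[:600])
E
```

```text
scene red [array([0.474 , 0.3324]), array([0.162 , 0.1678]), np.float64(2.1684)] [array([0.4725, 0.3325]), array([0.1612, 0.1672]), np.float64(2.1839)] [[0.38999998569488525, 0.4129999876022339], [0.3959999978542328, 0.24500000476837158], [0.5580000281333923, 0.25200000405311584], [0.5519999861717224, 0.4189999997615814]]
scene blue [array([ 0.4743, -0.3236]), array([0.1624, 0.1738]), np.float64(5.7795)] [array([ 0.4725, -0.3281]), array([0.161 , 0.1691]), np.float64(5.8167)] [[0.38499999046325684, -0.24500000476837158], [0.4020000100135803, -0.4180000126361847], [0.5640000104904175, -0.4020000100135803], [0.5460000038146973, -0.2290000021457672]]
side red [array([0.4649, 0.3349]), array([0.1661, 0.1707]), np.float64(2.0806)] [array([0.4702, 0.3338]), array([0.1607, 0.169 ]), np.float64(2.2194)] [[0.3790000081062317, 0.4169999957084656], [0.38499999046325684, 0.24699999392032623], [0.5509999990463257, 0.2529999911785126], [0.5450000166893005, 0.4230000078678131]]
side blue [array([ 0.4637, -0.3157]), array([0.1606, 0.1835]), np.float64(5.7337)] [array([ 0.4687, -0.3288]), array([0.1577, 0.1731]), np.float64(5.8915)] [[0.375, -0.23199999332427979], [0.3930000066757202, -0.41499999165534973], [0.5529999732971191, -0.39899998903274536], [0.5339999794960022, -0.2160000056028366]]
```

```bash
cat >> h.py <<'E'
from scipy.spatial.transform import Rotation as Rn
def plan(x,y,z,ang):
    """ang: desired object long-axis yaw (deg) = tool z axis dir; jaw (y) perpendicular"""
    s=env.sense(); p=np.array(s['eef_pos']); R=Rn.from_rotvec(s['ee_rot']).as_matrix()
    jaw=np.degrees(np.arctan2(R[1,1],R[0,1])); print('toolx',np.round(R[:,0],3),'jaw yaw %.2f'%jaw,'pos',np.round(p,4),'j6 %.2f'%s['joint_pos'][5],'gap %.4f'%s['finger_gap'])
    d=(ang+90-jaw+90)%180-90
    turn=-d  # tool x is down
    R2=R@Rn.from_rotvec([np.radians(turn),0,0]).as_matrix()
    t=R2.T@(np.array([x,y,z])-p)
    print('turn %.1f deg = %.2f rows'%(turn,turn/5),' after turn: tool shift rows x %.2f y %.2f z %.2f'%tuple(t/.02))
E
python3 - <<'E'
from h import *
plan(.450,.163,.10,-22.4)
for n in('scene','side'):
    W=cloud(n,np.load(f'pics/{n}0.npz')['d']); z=W[...,2]
    m=(z>.03)&(W[...,0]>.3)&(np.abs(W[...,1])<.6)&(z<.5)
    N,L,S,C=cv2.connectedComponentsWithStats(m.astype(np.uint8))
    for l in range(1,N):
        if S[l,4]>60: Q=W[L==l]; print(n,S[l],np.round(Q.min(0),3),np.round(Q.max(0),3))
# disgorger tip
print(ray('scene',262,203,.012),ray('scene',276,168,.012))
E
```

```text
toolx [-0.    -0.001 -1.   ] jaw yaw 69.33 pos [0.2382 0.6314 0.2181] j6 -0.04 gap 0.0934
turn 1.7 deg = 0.35 rows  after turn: tool shift rows x 5.92 y -17.61 z 18.71
scene [  18   30  117   80 4581] [ 0.479 -0.6    0.03 ] [ 0.763 -0.547  0.125]
scene [    0   125   134   168 12902] [ 0.771 -0.492  0.03 ] [ 0.943 -0.019  0.155]
scene [ 173  290   40   41 1256] [0.732 0.092 0.03 ] [0.802 0.161 0.068]
scene [ 113  341   86   43 1916] [0.83  0.14  0.033] [0.936 0.23  0.087]
side [   0    0  132   89 9761] [ 1.865 -0.6    0.03 ] [1.896 0.036 0.357]
side [ 155   83  124   72 5335] [ 0.767 -0.485  0.03 ] [ 0.94  -0.017  0.153]
side [ 301   86   84   46 2381] [ 0.476 -0.6    0.03 ] [ 0.759 -0.546  0.121]
side [   4  150  118   66 2976] [0.825 0.141 0.03 ] [0.94  0.361 0.084]
side [128 167  31  24 555] [0.729 0.096 0.03 ] [0.787 0.162 0.066]
[0.50701386 0.02224669 0.012     ] [ 0.41549954 -0.03105689  0.012     ]
```

View pics/z_scene.png

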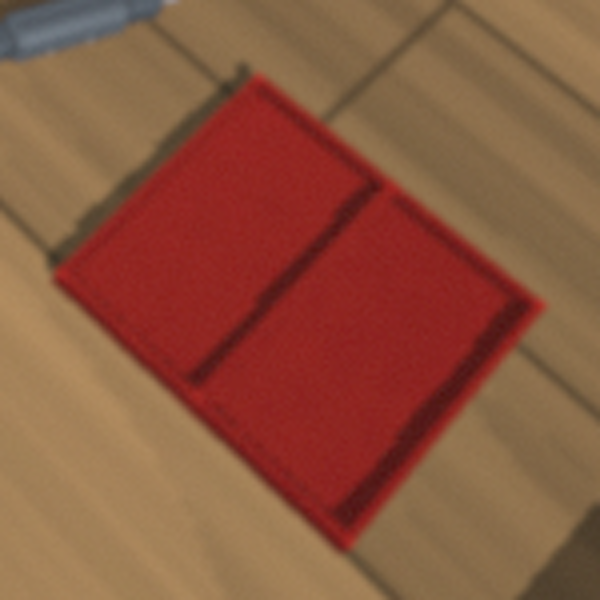

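View pics/zb_scene.png

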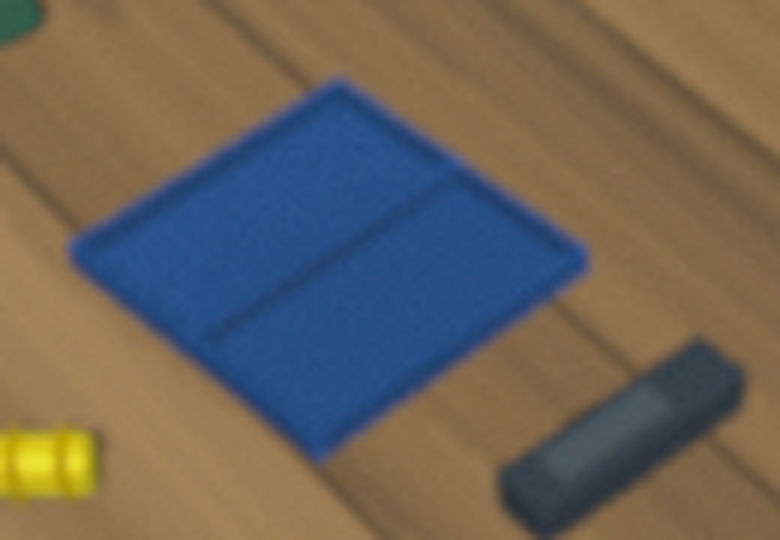

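The ribs in both trays run along world x, red from pixel (190,380) to (380,185) in its zoom, blue from (210,340) to (455,180). First I move over the long pirk.

```bash
python3 -m handwheel '[[[0,0,0],0.35],[[0.3,-0.9,0.95],0],[[0.3,-0.9,0.95],0],[[0.3,-0.9,0.95],0],[[0.3,-0.9,0.95],0],[[0.3,-0.9,0.95],0],[[0.3,-0.9,0.95],0],[[0.3,-0.9,0.95],0],[[0.3,-0.9,0.95],0],[[0.3,-0.9,0.95],0],[[0.3,-0.9,0.95],0],[[0.3,-0.9,0.95],0],[[0.3,-0.9,0.95],0],[[0.3,-0.9,0.95],0],[[0.3,-0.9,0.95],0],[[0.3,-0.9,0.95],0],[[0.3,-0.9,0.95],0],[[0.3,-0.9,0.95],0],[[0.3,-0.9,0.95],0],[[0.3,-0.9,0.95],0]]'
python3 - <<'E'
from h import *
plan(.450,.163,.06,-22.4)
E
```

```text
clock: 1.82
eef_pos: [0.4418, 0.1764, 0.1043]
ee_rot: [0.307, 1.549, -0.307]
force: [1.6, 0.4, -1.0]
finger_gap: 0.093
toolx [ 0. -0. -1.] jaw yaw 67.58 pos [0.4418 0.1764 0.1043] j6 -0.85 gap 0.0930
turn -0.0 deg = -0.00 rows  after turn: tool shift rows x 2.22 y -0.46 z 0.64
```

```bash
python3 -m handwheel '[[[0.5,0,0],0],[[0.5,0,0],0],[[0.5,0,0],0],[[0,0,0],0],[[0,0,0],0]]'
python3 - <<'E'
from h import *
plan(.450,.163,.006,-22.4)
snap('wrist','w1')
E
```

```text
clock: 2.23
eef_pos: [0.4409, 0.1783, 0.074]
ee_rot: [0.306, 1.55, -0.307]
force: [1.3, -0.4, -0.4]
finger_gap: 0.0931
toolx [-0.001 -0.    -1.   ] jaw yaw 67.65 pos [0.4409 0.1783 0.074 ] j6 -0.85 gap 0.0931
turn 0.0 deg = 0.01 rows  after turn: tool shift rows x 3.40 y -0.53 z 0.72
```

View pics/w1.png

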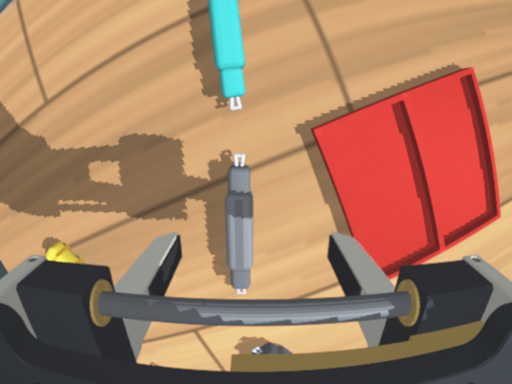

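The wrist picture has the long pirk upright at column 240, parallel to the jaws and a little left of centre, which agrees with the y shift of -0.53. Next I descend and grip.

```bash
python3 -m handwheel '[[[0,-0.27,0.36],0],[[0,-0.27,0.36],0],[[0.5,0,0],0],[[0.5,0,0],0],[[0.5,0,0],0],[[0.5,0,0],0],[[0.5,0,0],0],[[0.5,0,0],0],[[0.4,0,0],0],[[0,0,0],0],[[0,0,0],0]]'
python3 - <<'E'
from h import *
plan(.450,.163,.006,-22.4)
E
python3 -m handwheel '[[[0,0,0],0],[[0,0,0],0],[[0,0,0],0],[[0,0,0],0],[[0,0,0],0],[[0,0,0],0],[[0,0,0],0],[[0,0,0],0],[[0,0,0],0],[[0,0,0],0]]' 1 30
```

```text
clock: 3.2
eef_pos: [0.4505, 0.1622, 0.0062]
ee_rot: [0.307, 1.55, -0.307]
force: [-0.2, -0.6, 0.4]
finger_gap: 0.0931
toolx [-0.001 -0.    -1.   ] jaw yaw 67.58 pos [0.4505 0.1622 0.0062] j6 -0.89 gap 0.0931
turn -0.0 deg = -0.00 rows  after turn: tool shift rows x 0.01 y 0.03 z -0.04
clock: 4.03
eef_pos: [0.4508, 0.1622, 0.0067]
ee_rot: [0.307, 1.549, -0.307]
force: [-0.1, -0.1, 0.3]
finger_gap: 0.0308
```

```bash
python3 -m handwheel '[[[0,0,0],0],[[0,0,0],0],[[0,0,0],0],[[0,0,0],0]]' 
python3 -m handwheel '[[[-0.5,0,0],0],[[-0.5,0,0],0],[[-0.5,0,0],0],[[-0.5,0,0],0],[[-0.5,0,0],0],[[-0.5,0,0],0],[[0,0,0],0],[[0,0,0],0]]'
python3 - <<'E'
from h import *
plan(.470,.375,.064,2.2)
snap('wrist','w2')
E
```

```text
clock: 4.37
eef_pos: [0.4508, 0.1622, 0.0067]
ee_rot: [0.307, 1.549, -0.307]
force: [-0.2, -0.4, 0.9]
finger_gap: 0.0217
clock: 5.03
eef_pos: [0.451, 0.1623, 0.0673]
ee_rot: [0.307, 1.548, -0.306]
force: [0.2, -0.5, -2.6]
finger_gap: 0.0216
toolx [ 0.001  0.    -1.   ] jaw yaw 67.58 pos [0.451  0.1623 0.0673] j6 -0.89 gap 0.0216
turn -24.6 deg = -4.92 rows  after turn: tool shift rows x 0.17 y 10.59 z 1.36
```

View pics/w2.png

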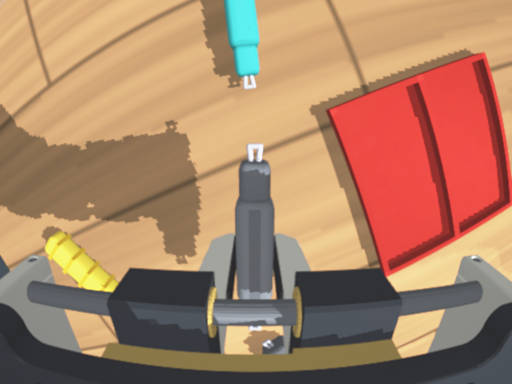

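The long pirk is held straight between the fingers (column 255, gap 21.6 mm). I turn and carry it to the far red bay.

```bash
python3 -m handwheel '[[[0,0,0],-0.98],[[0,0,0],-0.98],[[0,0,0],-0.98],[[0,0,0],-0.98],[[0,0,0],-0.98],[[0,0.88,0.11],0],[[0,0.88,0.11],0],[[0,0.88,0.11],0],[[0,0.88,0.11],0],[[0,0.88,0.11],0],[[0,0.88,0.11],0],[[0,0.88,0.11],0],[[0,0.88,0.11],0],[[0,0.88,0.11],0],[[0,0.88,0.11],0],[[0,0.88,0.11],0],[[0,0.88,0.11],0],[[0,0,0],0],[[0,0,0],0],[[0,0,0],0]]'
python3 - <<'E'
from h import *
plan(.470,.375,.012,2.2)
E
```

```text
clock: 6.75
eef_pos: [0.4691, 0.3737, 0.0658]
ee_rot: [-0.029, 1.572, 0.028]
force: [0.3, -0.4, -2.5]
finger_gap: 0.0218
toolx [-0.001 -0.001 -1.   ] jaw yaw 92.09 pos [0.4691 0.3737 0.0658] j6 -0.98 gap 0.0218
turn -0.1 deg = -0.02 rows  after turn: tool shift rows x 2.69 y 0.07 z 0.05
```

```bash
python3 -m handwheel '[[[0.4,0.07,0],0],[[0.4,0,0],0],[[0.4,0,0],0],[[0.4,0,0],0],[[0.4,0,0],0],[[0.4,0,0],0],[[0.3,0,0],0],[[0,0,0],0],[[0,0,0],0],[[0,0,0],0]]'
python3 -m handwheel '[[[0,0,0],0],[[0,0,0],0],[[0,0,0],0],[[0,0,0],0]]' 0.67
python3 -m handwheel '[[[-0.5,0,0],0],[[-0.5,0,0],0],[[-0.5,0,0],0],[[-0.5,0,0],0],[[-0.5,0,0],0],[[-0.5,0,0],0],[[0,0,0],0],[[0,0,0],0]]'
python3 - <<'E'
from h import *
plan(.4425,-.157,.08,4.3)
snap('wrist','w3')
E
```

```text
clock: 7.58
eef_pos: [0.4696, 0.3758, 0.013]
ee_rot: [-0.028, 1.57, 0.029]
force: [0.2, 0.3, -1.6]
finger_gap: 0.0218
clock: 7.92
eef_pos: [0.4696, 0.3757, 0.013]
ee_rot: [-0.028, 1.57, 0.029]
force: [0.6, 0.1, 0.2]
finger_gap: 0.0305
clock: 8.58
eef_pos: [0.4697, 0.3758, 0.0734]
ee_rot: [-0.028, 1.57, 0.029]
force: [-0.4, 0.1, -1.2]
finger_gap: 0.0305
toolx [ 0.001  0.001 -1.   ] jaw yaw 92.08 pos [0.4697 0.3758 0.0734] j6 -0.97 gap 0.0305
turn -2.2 deg = -0.44 rows  after turn: tool shift rows x -0.35 y -26.46 z -3.35
```

View pics/w3.png

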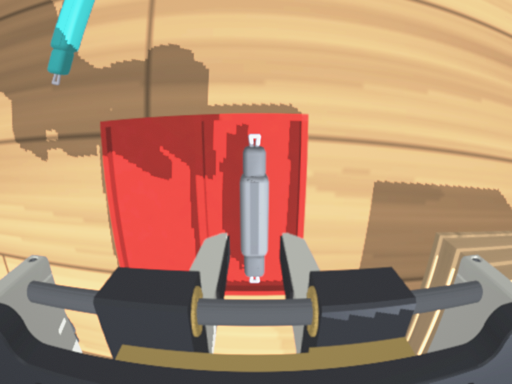

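The long pirk lies flat in the right-hand (far) bay around (255,215), within the walls and along the bay. The whetstone is next.

```bash
python3 -m handwheel '[[[0,0,0],-0.44],[[0,-1,-0.13],0],[[0,-1,-0.13],0],[[0,-1,-0.13],0],[[0,-1,-0.13],0],[[0,-1,-0.13],0],[[0,-1,-0.13],0],[[0,-1,-0.13],0],[[0,-1,-0.13],0],[[0,-1,-0.13],0],[[0,-1,-0.13],0],[[0,-1,-0.13],0],[[0,-1,-0.13],0],[[0,-1,-0.13],0],[[0,-1,-0.13],0],[[0,-1,-0.13],0],[[0,-1,-0.13],0],[[0,-1,-0.13],0],[[0,-1,-0.13],0],[[0,-1,-0.13],0]]' 0.2
python3 -m handwheel '[[[0,-1,-0.13],0],[[0,-1,-0.13],0],[[0,-1,-0.13],0],[[0,-1,-0.13],0],[[0,-1,-0.13],0],[[0,-1,-0.13],0],[[0,-1,-0.13],0],[[0,-0.4,0],0],[[0,0,0],0],[[0,0,0],0]]'
python3 - <<'E'
from h import *
plan(.4425,-.157,.006,4.3)
snap('wrist','w4')
E
```

```text
clock: 10.3
eef_pos: [0.448, -0.0079, 0.072]
ee_rot: [-0.059, 1.571, 0.059]
force: [0.2, 0.2, -0.2]
finger_gap: 0.0742
clock: 11.13
eef_pos: [0.4412, -0.1556, 0.0722]
ee_rot: [-0.057, 1.571, 0.058]
force: [0.8, 1.0, -0.7]
finger_gap: 0.0745
toolx [-0.001  0.001 -1.   ] jaw yaw 94.23 pos [ 0.4412 -0.1556  0.0722] j6 -2.04 gap 0.0745
turn -0.1 deg = -0.01 rows  after turn: tool shift rows x 3.31 y -0.08 z 0.06
```

View pics/w4.png

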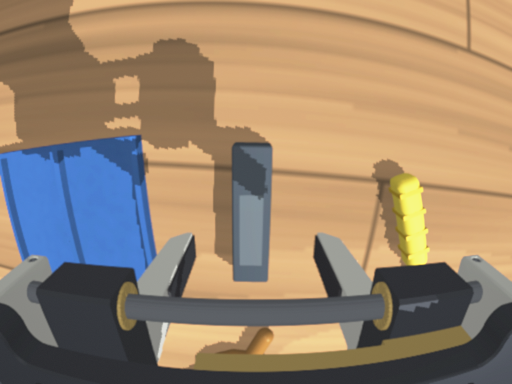

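The whetstone is centred at column 252 and aligned with the tool. I descend and grip.

```bash
python3 -m handwheel '[[[0.5,-0.08,0.06],0],[[0.5,0,0],0],[[0.5,0,0],0],[[0.5,0,0],0],[[0.5,0,0],0],[[0.5,0,0],0],[[0.3,0,0],0],[[0,0,0],0],[[0,0,0],0]]'
python3 -m handwheel '[[[0,0,0],0],[[0,0,0],0],[[0,0,0],0],[[0,0,0],0],[[0,0,0],0],[[0,0,0],0],[[0,0,0],0],[[0,0,0],0],[[0,0,0],0],[[0,0,0],0]]' 1 30
python3 -m handwheel '[[[-0.5,0,0],0],[[-0.5,0,0],0],[[-0.5,0,0],0],[[-0.5,0,0],0],[[-0.5,0,0],0],[[-0.5,0,0],0],[[-0.5,0,0],0],[[0,0,0],0],[[0,0,0],0]]'
python3 - <<'E'
from h import *
plan(.473,.291,.075,2.2)
snap('wrist','w5')
E
```

```text
clock: 11.93
eef_pos: [0.4426, -0.1574, 0.0064]
ee_rot: [-0.058, 1.571, 0.059]
force: [0.4, 1.1, 0.1]
finger_gap: 0.0743
clock: 12.77
eef_pos: [0.4428, -0.1575, 0.0067]
ee_rot: [-0.059, 1.57, 0.059]
force: [0.2, -0.8, 0.9]
finger_gap: 0.0299
clock: 13.52
eef_pos: [0.4429, -0.1575, 0.0772]
ee_rot: [-0.059, 1.569, 0.058]
force: [0.7, 0.0, -2.6]
finger_gap: 0.0301
toolx [ 0.001 -0.    -1.   ] jaw yaw 94.28 pos [ 0.4429 -0.1575  0.0772] j6 -2.04 gap 0.0301
turn 2.1 deg = 0.42 rows  after turn: tool shift rows x 0.10 y 22.35 z 2.36
```

View pics/w5.png

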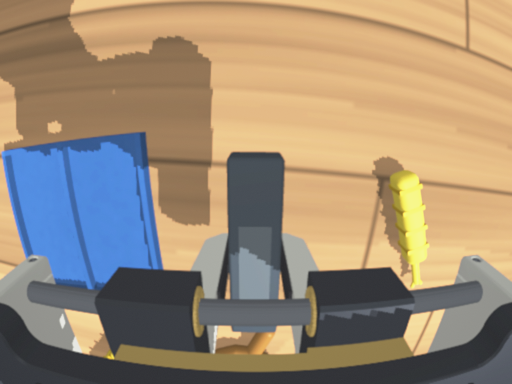

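The stone is held level (columns 228-283, gap 30.1 mm), so I carry it to the near red bay.

```bash
python3 -m handwheel '[[[0,0,0],0.42],[[0,0.95,0.1],0],[[0,0.95,0.1],0],[[0,0.95,0.1],0],[[0,0.95,0.1],0],[[0,0.95,0.1],0],[[0,0.95,0.1],0],[[0,0.95,0.1],0],[[0,0.95,0.1],0],[[0,0.95,0.1],0],[[0,0.95,0.1],0],[[0,0.95,0.1],0],[[0,0.95,0.1],0],[[0,0.95,0.1],0],[[0,0.95,0.1],0],[[0,0.95,0.1],0],[[0,0.95,0.1],0],[[0,0.95,0.1],0],[[0,0.95,0.1],0],[[0,0.95,0.1],0]]'
python3 -m handwheel '[[[0,0.95,0.1],0],[[0,0.95,0.1],0],[[0,0.95,0.1],0],[[0,0.5,0.1],0],[[0,0,0],0],[[0,0,0],0],[[0,0,0],0]]'
python3 - <<'E'
from h import *
plan(.473,.291,.0115,2.2)
E
```

```text
clock: 15.23
eef_pos: [0.4665, 0.2056, 0.0757]
ee_rot: [-0.03, 1.572, 0.03]
force: [0.2, -1.2, -2.8]
finger_gap: 0.0298
clock: 15.82
eef_pos: [0.4723, 0.2712, 0.0762]
ee_rot: [-0.03, 1.571, 0.029]
force: [-0.1, -0.6, -2.0]
finger_gap: 0.0296
toolx [-0.001 -0.001 -1.   ] jaw yaw 92.17 pos [0.4723 0.2712 0.0762] j6 -1.13 gap 0.0296
turn -0.0 deg = -0.01 rows  after turn: tool shift rows x 3.24 y 0.99 z 0.08
```

```bash
python3 -m handwheel '[[[0,0.5,0.04],0],[[0,0.5,0.04],0],[[0,0,0],0],[[0.5,0,0],0],[[0.5,0,0],0],[[0.5,0,0],0],[[0.5,0,0],0],[[0.5,0,0],0],[[0.4,0,0],0],[[0.3,0,0],0],[[0,0,0],0],[[0,0,0],0],[[0,0,0],0]]'
python3 -m handwheel '[[[0,0,0],0],[[0,0,0],0],[[0,0,0],0],[[0,0,0],0]]' 0.61
python3 -m handwheel '[[[-0.5,0,0],0],[[-0.5,0,0],0],[[-0.5,0,0],0],[[-0.5,0,0],0],[[-0.5,0,0],0],[[-0.5,0,0],0],[[0,0,0],0],[[0,0,0],0]]'
python3 - <<'E'
from h import *
plan(.6237,.1388,.075,20.4)
snap('wrist','w6')
E
```

```text
clock: 16.9
eef_pos: [0.4735, 0.2921, 0.013]
ee_rot: [-0.03, 1.57, 0.03]
force: [0.3, -0.2, -2.2]
finger_gap: 0.0298
clock: 17.23
eef_pos: [0.4734, 0.2921, 0.013]
ee_rot: [-0.03, 1.57, 0.03]
force: [-0.0, -0.6, -0.3]
finger_gap: 0.0363
clock: 17.9
eef_pos: [0.4735, 0.2922, 0.0733]
ee_rot: [-0.029, 1.57, 0.03]
force: [0.4, 0.5, -0.1]
finger_gap: 0.0366
toolx [ 0.001  0.001 -1.   ] jaw yaw 92.18 pos [0.4735 0.2922 0.0733] j6 -1.10 gap 0.0366
turn -18.2 deg = -3.64 rows  after turn: tool shift rows x -0.08 y -9.81 z 4.37
```

View pics/w6.png

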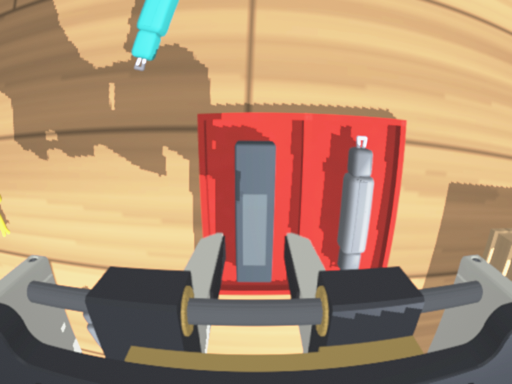

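The red kit is in: the whetstone is at (255,210) in the left bay and the pirk at (357,205) in the right. The short pirk is next.

```bash
python3 -m handwheel '[[[0,0,0],-0.91],[[0,0,0],-0.91],[[0,0,0],-0.91],[[0,0,0],-0.91],[[0,-0.82,0.36],0],[[0,-0.82,0.36],0],[[0,-0.82,0.36],0],[[0,-0.82,0.36],0],[[0,-0.82,0.36],0],[[0,-0.82,0.36],0],[[0,-0.82,0.36],0],[[0,-0.82,0.36],0],[[0,-0.82,0.36],0],[[0,-0.82,0.36],0],[[0,-0.82,0.36],0],[[0,-0.82,0.36],0],[[0,0,0],0],[[0,0,0],0],[[0,0,0],0]]' 0.1
python3 - <<'E'
from h import *
plan(.6237,.1388,.010,20.4)
snap('wrist','w7')
E
```

```text
clock: 19.53
eef_pos: [0.6225, 0.1378, 0.0723]
ee_rot: [-0.279, 1.553, 0.279]
force: [-0.0, -0.7, -0.1]
finger_gap: 0.0837
toolx [-0.001  0.    -1.   ] jaw yaw 110.37 pos [0.6225 0.1378 0.0723] j6 -1.75 gap 0.0837
turn -0.0 deg = -0.01 rows  after turn: tool shift rows x 3.11 y 0.03 z 0.08
```

View pics/w7.png

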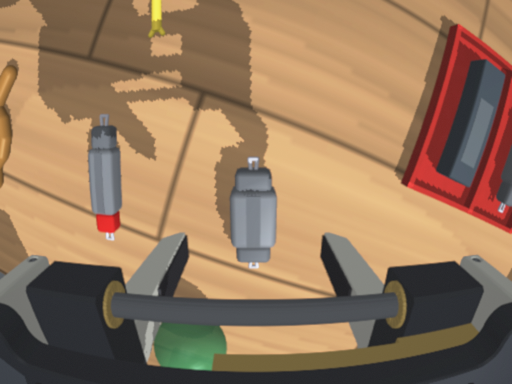

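The short pirk is centred at (254,213), upright, with the red-head well clear at (105,180). I descend to TCP 0.010 so the fingers stay at wall height in the tray.

```bash
python3 -m handwheel '[[[0.5,0.03,0.08],0],[[0.5,0,0],0],[[0.5,0,0],0],[[0.5,0,0],0],[[0.5,0,0],0],[[0.4,0,0],0],[[0.2,0,0],0],[[0,0,0],0],[[0,0,0],0]]'
python3 -m handwheel '[[[0,0,0],0],[[0,0,0],0],[[0,0,0],0],[[0,0,0],0],[[0,0,0],0],[[0,0,0],0],[[0,0,0],0],[[0,0,0],0],[[0,0,0],0],[[0,0,0],0],[[0,0,0],0]]' 1 35
python3 -m handwheel '[[[-0.5,0,0],0],[[-0.5,0,0],0],[[-0.5,0,0],0],[[-0.5,0,0],0],[[-0.5,0,0],0],[[-0.5,0,0],0],[[-0.5,0,0],0],[[0,0,0],0],[[0,0,0],0]]'
python3 - <<'E'
from h import *
plan(.4748,-.3703,.08,5.8)
snap('wrist','w8')
E
```

```text
clock: 20.33
eef_pos: [0.6241, 0.1387, 0.0106]
ee_rot: [-0.279, 1.553, 0.279]
force: [-0.5, -0.2, -0.0]
finger_gap: 0.0838
clock: 21.25
eef_pos: [0.6241, 0.1387, 0.0107]
ee_rot: [-0.279, 1.553, 0.279]
force: [-0.3, 0.3, 0.8]
finger_gap: 0.0358
clock: 22.0
eef_pos: [0.6243, 0.1388, 0.0813]
ee_rot: [-0.279, 1.552, 0.279]
force: [-1.1, 0.0, -1.8]
finger_gap: 0.0359
toolx [ 0.001  0.    -1.   ] jaw yaw 110.38 pos [0.6243 0.1388 0.0813] j6 -1.75 gap 0.0359
turn 14.6 deg = 2.92 rows  after turn: tool shift rows x 0.05 y -24.57 z -10.01
```

View pics/w8.png

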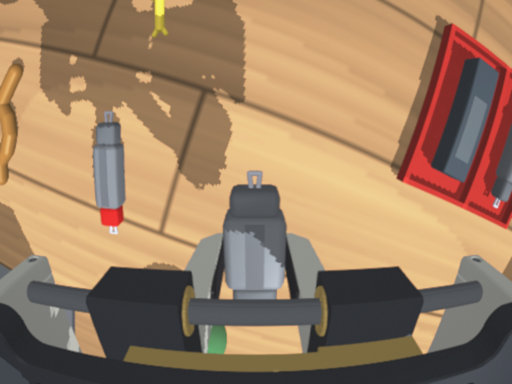

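The short pirk is held (gap 35.9 mm). I carry it to the far blue bay.

```bash
python3 -m handwheel '[[[0,0,0],0.97],[[0,0,0],0.97],[[0,0,0],0.97],[[0,-0.95,-0.39],0],[[0,-0.95,-0.39],0],[[0,-0.95,-0.39],0],[[0,-0.95,-0.39],0],[[0,-0.95,-0.39],0],[[0,-0.95,-0.39],0],[[0,-0.95,-0.39],0],[[0,-0.95,-0.39],0],[[0,-0.95,-0.39],0],[[0,-0.95,-0.39],0],[[0,-0.95,-0.39],0],[[0,-0.95,-0.39],0],[[0,-0.95,-0.39],0],[[0,-0.95,-0.39],0],[[0,-0.95,-0.39],0],[[0,-0.95,-0.39],0],[[0,-0.95,-0.39],0]]'
python3 -m handwheel '[[[0,-0.94,-0.38],0],[[0,-0.94,-0.38],0],[[0,-0.94,-0.38],0],[[0,-0.94,-0.38],0],[[0,-0.94,-0.38],0],[[0,-0.94,-0.38],0],[[0,-0.94,-0.38],0],[[0,-0.94,-0.38],0],[[0,0,0],0],[[0,0,0],0],[[0,0,0],0]]'
python3 - <<'E'
from h import *
plan(.4748,-.3703,.0155,5.8)
snap('wrist','w9');snap('scene','s9')
E
```

```text
clock: 23.72
eef_pos: [0.5242, -0.1968, 0.0798]
ee_rot: [-0.079, 1.57, 0.08]
force: [-0.3, -0.7, -1.4]
finger_gap: 0.0358
clock: 24.63
eef_pos: [0.4796, -0.3513, 0.08]
ee_rot: [-0.079, 1.57, 0.08]
force: [0.1, 0.1, -1.7]
finger_gap: 0.0357
toolx [-0.001  0.001 -1.   ] jaw yaw 95.82 pos [ 0.4796 -0.3513  0.08  ] j6 -2.35 gap 0.0357
turn 0.0 deg = 0.00 rows  after turn: tool shift rows x 3.22 y -0.92 z -0.33
```

View pics/w9.png

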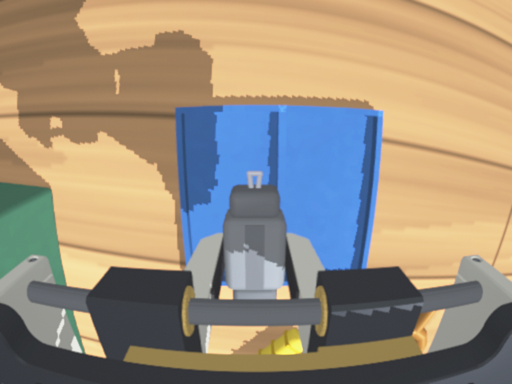

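View pics/s9.png

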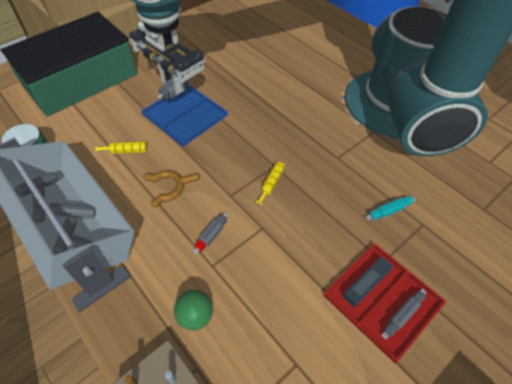

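Wrist: the pirk is at column 255, the blue bay centre near column 230 and the rib at 282, which agrees with the -0.92 y shift. Scene: the red kit is fine and nothing else has moved.

```bash
python3 -m handwheel '[[[0,-0.46,-0.17],0],[[0,-0.46,-0.16],0],[[0,0,0],0],[[0.5,0,0],0],[[0.5,0,0],0],[[0.5,0,0],0],[[0.5,0,0],0],[[0.5,0,0],0],[[0.4,0,0],0],[[0,0,0],0],[[0,0,0],0],[[0,0,0],0]]'
python3 - <<'E'
from h import *
plan(.4748,-.3703,.0155,5.8)
E
```

```text
clock: 25.73
eef_pos: [0.4753, -0.3709, 0.0231]
ee_rot: [-0.08, 1.569, 0.08]
force: [-0.1, -1.0, -2.2]
finger_gap: 0.0358
toolx [ 0. -0. -1.] jaw yaw 95.83 pos [ 0.4753 -0.3709  0.0231] j6 -2.38 gap 0.0358
turn 0.0 deg = 0.01 rows  after turn: tool shift rows x 0.38 y 0.03 z -0.02
```

```bash
python3 -m handwheel '[[[0.2,0,0],0],[[0.2,0,0],0],[[0,0,0],0],[[0,0,0],0]]'
python3 -m handwheel '[[[0,0,0],0],[[0,0,0],0],[[0,0,0],0],[[0,0,0],0]]' 0.55
python3 -m handwheel '[[[-0.5,0,0],0],[[-0.5,0,0],0],[[-0.5,0,0],0],[[-0.5,0,0],0],[[-0.5,0,0],0],[[-0.5,0,0],0],[[0,0,0],0],[[0,0,0],0]]'
python3 - <<'E'
from h import *
plan(.4557,-.0065,.075,23.5)
snap('wrist','w10')
E
```

```text
clock: 26.07
eef_pos: [0.475, -0.3708, 0.0146]
ee_rot: [-0.08, 1.569, 0.08]
force: [0.3, -0.5, -1.2]
finger_gap: 0.0362
clock: 26.4
eef_pos: [0.4751, -0.3708, 0.0148]
ee_rot: [-0.08, 1.569, 0.08]
force: [1.1, -0.7, 0.0]
finger_gap: 0.0419
clock: 27.07
eef_pos: [0.4753, -0.371, 0.0754]
ee_rot: [-0.081, 1.568, 0.079]
force: [0.7, 0.7, -0.2]
finger_gap: 0.0419
toolx [ 0.001 -0.001 -1.   ] jaw yaw 95.83 pos [ 0.4753 -0.371   0.0754] j6 -2.38 gap 0.0419
turn -17.7 deg = -3.53 rows  after turn: tool shift rows x 0.00 y 17.10 z 6.37
```

View pics/w10.png

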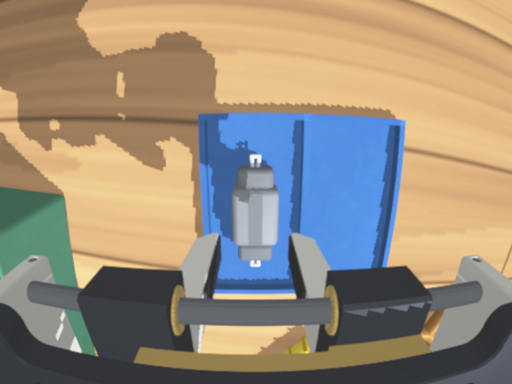

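The short pirk lies flat in the left (far) blue bay at (255,210). The near disgorger is next.

```bash
python3 -m handwheel '[[[0,0,0],-0.88],[[0,0,0],-0.88],[[0,0,0],-0.88],[[0,0,0],-0.89],[[0,0.94,0.35],0],[[0,0.94,0.35],0],[[0,0.94,0.35],0],[[0,0.94,0.35],0],[[0,0.94,0.35],0],[[0,0.94,0.35],0],[[0,0.94,0.35],0],[[0,0.94,0.35],0],[[0,0.94,0.35],0],[[0,0.94,0.35],0],[[0,0.94,0.35],0],[[0,0.94,0.35],0],[[0,0.94,0.35],0],[[0,0.94,0.35],0],[[0,0.94,0.35],0],[[0,0.94,0.35],0]]' 0.2
python3 -m handwheel '[[[0,0.94,0.35],0],[[0,0.94,0.35],0],[[0,0,0],0],[[0,0,0],0]]'
python3 - <<'E'
from h import *
plan(.4557,-.0065,.006,23.5)
snap('wrist','w11')
E
```

```text
clock: 28.78
eef_pos: [0.4574, -0.0493, 0.0739]
ee_rot: [-0.321, 1.548, 0.322]
force: [1.9, -0.2, -0.6]
finger_gap: 0.0743
clock: 29.12
eef_pos: [0.4555, -0.0096, 0.0741]
ee_rot: [-0.323, 1.547, 0.323]
force: [0.1, -1.0, -0.8]
finger_gap: 0.0744
toolx [-0.001 -0.    -1.   ] jaw yaw 113.58 pos [ 0.4555 -0.0096  0.0741] j6 -2.06 gap 0.0744
turn 0.1 deg = 0.02 rows  after turn: tool shift rows x 3.40 y 0.14 z 0.08
```

View pics/w11.png

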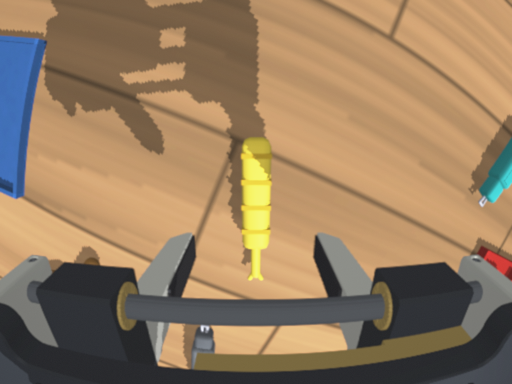

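The disgorger handle is at (257,190), tip downward in the picture, aligned with the jaws. I grip about 7 mm behind its centre, on the handle.

```bash
python3 -m handwheel '[[[0.5,0.14,-0.3],0],[[0.5,0,0],0],[[0.5,0,0],0],[[0.5,0,0],0],[[0.5,0,0],0],[[0.5,0,0],0],[[0.4,0,0],0],[[0,0,0],0],[[0,0,0],0]]'
python3 -m handwheel '[[[0,0,0],0],[[0,0,0],0],[[0,0,0],0],[[0,0,0],0],[[0,0,0],0],[[0,0,0],0],[[0,0,0],0],[[0,0,0],0],[[0,0,0],0],[[0,0,0],0],[[0,0,0],0],[[0,0,0],0]]' 1 20
python3 -m handwheel '[[[-0.5,0,0],0],[[-0.5,0,0],0],[[-0.5,0,0],0],[[-0.5,0,0],0],[[-0.5,0,0],0],[[-0.5,0,0],0],[[-0.5,0,0],0],[[0,0,0],0],[[0,0,0],0]]'
python3 - <<'E'
from h import *
plan(.4664-.0076,-.2867-.001,.08,5.8)
snap('wrist','w12')
E
```

```text
clock: 29.92
eef_pos: [0.449, -0.01, 0.0062]
ee_rot: [-0.321, 1.548, 0.322]
force: [1.0, 0.4, -0.1]
finger_gap: 0.0743
clock: 30.92
eef_pos: [0.4492, -0.01, 0.0067]
ee_rot: [-0.321, 1.547, 0.321]
force: [0.0, -0.4, 0.2]
finger_gap: 0.0219
clock: 31.67
eef_pos: [0.4494, -0.01, 0.0772]
ee_rot: [-0.322, 1.546, 0.321]
force: [-0.0, -0.3, 0.9]
finger_gap: 0.0215
toolx [ 0.001 -0.    -1.   ] jaw yaw 113.48 pos [ 0.4494 -0.01    0.0772] j6 -2.06 gap 0.0215
turn 17.7 deg = 3.54 rows  after turn: tool shift rows x -0.14 y -13.86 z -0.94
```

View pics/w12.png

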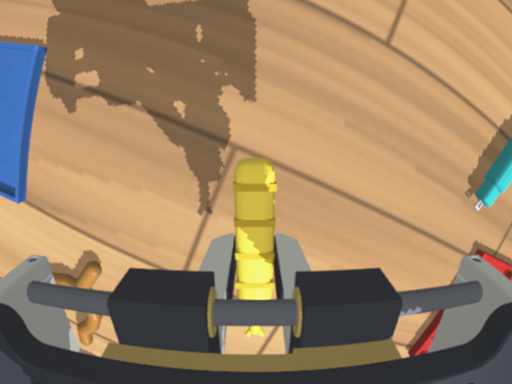

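The disgorger is held straight (column 255, gap 21.5 mm). I carry it to the near blue bay.

```bash
python3 -m handwheel '[[[0,0,0],0.88],[[0,0,0],0.88],[[0,0,0],0.89],[[0,0,0],0.89],[[0,-0.93,-0.06],0],[[0,-0.93,-0.06],0],[[0,-0.93,-0.06],0],[[0,-0.93,-0.06],0],[[0,-0.93,-0.06],0],[[0,-0.93,-0.06],0],[[0,-0.93,-0.06],0],[[0,-0.93,-0.06],0],[[0,-0.93,-0.06],0],[[0,-0.93,-0.06],0],[[0,-0.93,-0.06],0],[[0,-0.93,-0.06],0],[[0,-0.93,-0.06],0],[[0,-0.93,-0.06],0],[[0,-0.93,-0.06],0],[[0,0,0],0]]'
python3 -m handwheel '[[[0,0,0],0],[[0,0,0],0]]'
python3 - <<'E'
from h import *
plan(.4664-.0076,-.2867-.001,.0115,5.8)
E
```

```text
clock: 33.38
eef_pos: [0.4589, -0.2915, 0.0756]
ee_rot: [-0.078, 1.571, 0.078]
force: [0.6, 0.7, -0.4]
finger_gap: 0.0219
clock: 33.55
eef_pos: [0.459, -0.2889, 0.076]
ee_rot: [-0.078, 1.57, 0.08]
force: [-1.0, 0.0, -1.4]
finger_gap: 0.0217
toolx [-0.001  0.001 -1.   ] jaw yaw 95.77 pos [ 0.459  -0.2889  0.076 ] j6 -2.28 gap 0.0217
turn -0.0 deg = -0.01 rows  after turn: tool shift rows x 3.22 y 0.06 z -0.00
```

```bash
python3 -m handwheel '[[[0.5,0.06,0],0],[[0.5,0,0],0],[[0.5,0,0],0],[[0.5,0,0],0],[[0.5,0,0],0],[[0.4,0,0],0],[[0.3,0,0],0],[[0,0,0],0],[[0,0,0],0],[[0,0,0],0]]'
python3 -m handwheel '[[[0,0,0],0],[[0,0,0],0],[[0,0,0],0],[[0,0,0],0]]' 0.67
python3 -m handwheel '[[[-0.5,0,0],0],[[-0.5,0,0],0],[[-0.5,0,0],0],[[-0.5,0,0],0],[[-0.5,0,0],0],[[-0.5,0,0],0],[[0,0,0],0],[[0,0,0],0]]'
python3 - <<'E'
from h import *
plan(.44,0,.2,5.8)
snap('wrist','w13')
E
```

```text
clock: 34.38
eef_pos: [0.4594, -0.2884, 0.0131]
ee_rot: [-0.079, 1.569, 0.079]
force: [-0.2, 0.7, -0.3]
finger_gap: 0.022
clock: 34.72
eef_pos: [0.4593, -0.2883, 0.0129]
ee_rot: [-0.079, 1.569, 0.079]
force: [0.6, -0.9, -0.4]
finger_gap: 0.0306
clock: 35.38
eef_pos: [0.4595, -0.2884, 0.0733]
ee_rot: [-0.08, 1.568, 0.079]
force: [-1.7, 0.4, -0.9]
finger_gap: 0.031
toolx [ 0.001 -0.001 -1.   ] jaw yaw 95.78 pos [ 0.4595 -0.2884  0.0733] j6 -2.28 gap 0.0310
turn -0.0 deg = -0.00 rows  after turn: tool shift rows x -6.35 y 14.44 z 0.49
```

View pics/w13.png

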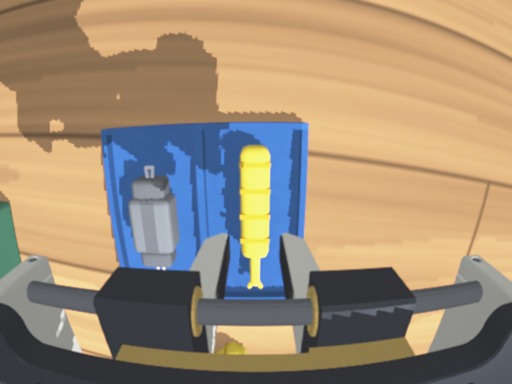

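The disgorger is at (255,215) in the right bay and the short pirk at (153,220) in the left. I raise and retreat for a final check.

```bash
python3 -m handwheel '[[[-1,0,0],0],[[-1,0,0],0],[[-1,0,0],0],[[-1,0,0],0],[[-1,0,0],0],[[-1,0,0],0],[[0,0.9,0],0],[[0,0.9,0],0],[[0,0.9,0],0],[[0,0.9,0],0],[[0,0.9,0],0],[[0,0.9,0],0],[[0,0.9,0],0],[[0,0.9,0],0],[[0,0.9,0],0],[[0,0.9,0],0],[[0,0.9,0],0],[[0,0.9,0],0],[[0,0,0],0],[[0,0,0],0]]'
python3 - <<'E'
from h import *
seeds={'scene':[],'side':[]}
reg=dict(long=(.470,.375),stone=(.473,.291),short=(.4748,-.3703),dis=(.4664,-.2867),redh=(.639,.01),turq=(.298,.215))
for n in('scene','side'):
    p,d=snap(n,n+'F'); W=cloud(n,d)
    for k,c in reg.items():
        D=np.hypot(W[...,0]-c[0],W[...,1]-c[1]); lo=.018 if k in('long','stone','short','dis') else .010
        dy=np.abs(W[...,1]-c[1])
        Q=W[(D<.08)&(dy<.036)&(W[...,2]>lo)&(W[...,2]<.06)]
        if len(Q)<20: print(n,k,'few',len(Q));continue
        c,s,a=cv2.minAreaRect(Q[:,:2].astype(np.float32))
        if s[0]<s[1]: s=s[::-1];a+=90
        z=np.percentile(Q[:,2],[50,95])
        print(n,k,len(Q),np.round(c,3),np.round(s,3),'ang %.1f'%((a+90)%180-90),np.round(z,4))
E
```

```text
clock: 37.1
eef_pos: [0.4374, -0.0729, 0.1921]
ee_rot: [-0.08, 1.57, 0.08]
force: [-0.7, -0.3, -0.4]
finger_gap: 0.0305
scene long 650 [0.47  0.376] [0.109 0.022] ang 2.1 [0.0256 0.0284]
scene stone 922 [0.474 0.293] [0.115 0.03 ] ang 1.7 [0.027  0.0291]
scene short 313 [ 0.475 -0.368] [0.091 0.037] ang 7.3 [0.0286 0.0326]
scene dis 275 [ 0.466 -0.286] [0.118 0.024] ang 6.1 [0.0258 0.0288]
scene redh 483 [0.64 0.01] [0.11  0.024] ang 14.8 [0.0211 0.0243]
scene turq 457 [0.299 0.215] [0.128 0.022] ang -17.0 [0.0209 0.0246]
side long 934 [0.468 0.377] [0.108 0.022] ang 2.1 [0.0251 0.0277]
side stone 1175 [0.472 0.294] [0.117 0.03 ] ang 1.4 [0.0264 0.0278]
side short 197 [ 0.472 -0.366] [0.075 0.036] ang 6.0 [0.0265 0.0307]
side dis 177 [ 0.453 -0.286] [0.099 0.024] ang 6.2 [0.0246 0.0269]
side redh 286 [0.637 0.012] [0.11  0.026] ang 20.5 [0.0187 0.0228]
side turq 1004 [0.297 0.217] [0.127 0.022] ang -16.4 [0.0204 0.0237]
```

View pics/sceneF.png

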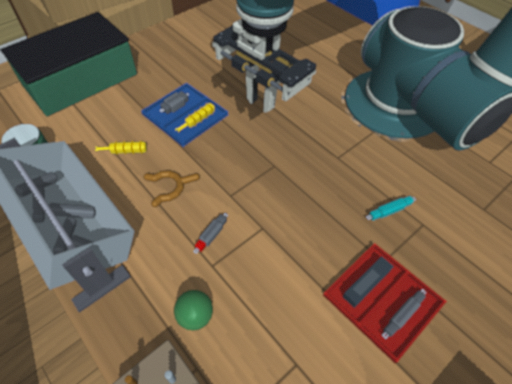

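View pics/sideF.png

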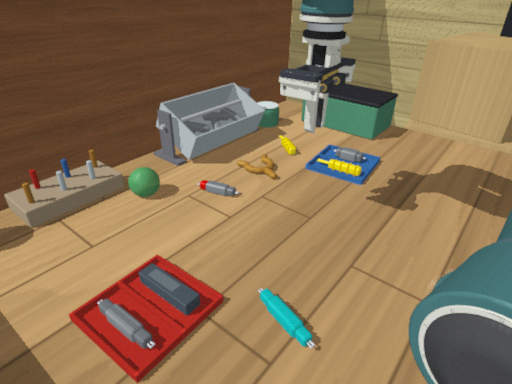

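All four things lie flat, with tops at about 28 mm (the short pirk about 32 mm), which is the 4 mm floor plus their own height. They run along their bays and the bystanders haven't moved. I hand in.

```bash
python3 -c "
from station import env
print(env.close_job())"
```

```text
the job is handed in; nothing more can be done
None
```

Both kits are made up and the job was handed in at about 37 s. The long pirk and the whetstone are in the red tray. The short pirk and the disgorger nearest the base are in the blue tray. I placed them in the order listed, one per bay.

- **Placing:** in the last scene and side pictures, each thing lies within about 3 mm of its bay centre and within about 1.5° of the bay's direction. The one exception is the disgorger, 13 mm off along the bay in the side view. That view lost part of its outline, and the scene view puts it on its bay centre.
- **Flatness:** the heights fit all four lying on the tray floor.
- **Left alone:** the red-headed pirk and the turquoise look-alike measured within about 1 mm of where they started. The red-headed pirk's angle read 15° in one view and 20° in the other, against 17° and 18° at the start. I took that as measuring noise, as nothing touched it. The oarlock, float and far disgorger look unmoved in the pictures, but I did not measure them.
- **Robot:** the arm ended clear of everything, and the wrist forces read at the end of each move stayed within about 3 N.

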